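# Open the kit cupboard: latched leaf, then overlapped leaf

## Robot

A 6-joint arm with a two-finger parallel gripper is mounted at the origin on the work surface. World frame = base frame: x ahead of the robot, y to its left, z up, the work surface at z = 0. Lengths are in m, angles in rad, forces in N, time in s.
With the tool pointing down it reaches from about 0.425 to 0.95 m from the base axis. Payload 3.5 kg.
Tool frame: the origin (TCP) lies midway between the tips of the shut fingers; the grasp point (between the pads) lies 19 mm behind it; z points along the fingers, y is the line along which they close (so a half turn about z gives the same grasp; the last joint's range is limited). The gripper opens to 85 mm and grips with 20 to 120 N. Pads are 22 mm wide; open, the fingers measure 114 mm over their backs; the gripper's body (76 mm by 85 mm) begins 54 mm behind the grasp point. The pads swing forward as they close: fully open they stand 13 mm farther back than shut.
Start: joints at [1.149, 0.286, 1.577, -0, 1.279, -0.15], TCP at [0.181, 0.65, 0.231] pointing down, gripper open.
Joint ranges: [-2.77, 2.77], [-0.9, 2.22], [0.21, 2.48], [-1.53, 4.67], [0.24, 2.81], [-2.84, 2.84]. Speed limits (rad/s): [2.79, 2.79, 3.14, 3.14, 3.14, 3.14].

## Interface

Orientations are given as a rotation vector (axis times angle).
In Python, from workcell import sensors, eyes, env gives the robot as it stands.
- The arm moves only by the tool servo_tool, never from a script. Its argument "series" is one flat list of numbers, 5 for each row, row after row: the shift along the world's x, y, z in mm, then the turn about the world's z in rad, then the finger opening in mm, from 0 to 85.4. In form: [tx, ty, tz, turn, hand, tx, ty, tz, turn, hand, ...]. A call has 1 to 12 rows; each row is the pose to reach, as a shift and turn from the pose commanded when the call began; what a row does not reach only later rows make up. A row lasts 1/10 s, in which the tool goes at most 50 mm and 8.59 degrees, less where a joint would pass 70% of its speed; a pose out of reach is approached as far as the arm can. A call with a gripper value outside its range is refused whole. The fingers move at their own pace and stop on an object; "force" is the grip in N (left out, the last holds). Time passes only in rows, so rows that repeat a pose let the fingers close. It gives the time, the measured TCP pose, the force and the opening at its end, in the units of the state.
- sensors.get_obs(): the state, without advancing time (a new reading comes with each control period).
- eyes.get_image(name): name is "scene" or "top" or "wrist"; returns (picture, depth): 420x560x3 uint8, red, green, blue; 420x560 float32, m along the optical axis (not along the pixel's ray), 0 where there is no reading.
- eyes.calibration(name): a dict with "mtx" (3x3 intrinsics, pixels), "xyz" and "orientation" of the camera in the world; the wrist camera has in their place "T_tool_cam" (4x4, takes a point from camera to tool coordinates, whose origin is the TCP and whose axes are the flange's). Camera axes: x right, y down, z forward; pixel columns grow to the right and rows downward; lengths in m; the calibration is good to about 2 mm. A picture is of the moment at which its call begins: read the wrist's pose just before it. calibration takes no time and is no camera call.
- env.close_job(): hands the job in, once; it reports no verdict.
The state is a dict: "t": time; "joints": joint angles; "joint_velocities": joint speeds; "effort": joint torques, N m; "position": TCP position; "orientation": TCP orientation; "force": force on the tool from outside, world axes, zero at the start; "torque": the same for the moment, N m; "width": finger opening in m.
Only numpy, scipy, OpenCV 4.12 (cv2) and the standard library are available. Lean on these libraries where they do the work, as an engineer would, in place of code of your own. Each camera call takes 0.05 s, during which the arm holds its last target. There are 200 camera calls.

## Task

Open up the small blue cricket cupboard on the desk so that everything in it can be reached. First swing the leaf that carries the white cover strip and the catch out to about a right angle, with the other leaf still shut, then swing out the leaf that the strip had overlapped, and leave both standing wide open. Do not disturb the steel cup with the red ball, the bottle or the orange spike key.

Things in the scene. Friction and masses are not known exactly. Their poses are not given: they have to be found in the camera images.
- latched_leaf (a joint): Latched leaf, robot's left (+y): blue door 160 wide, 154 tall, 15 mm thick, upright hinge at its outer edge. Rad: 0 shut, grows as it swings out, away from the robot; stop 1.75; stays where left. Its free edge has a white strip (35 x 7 mm) that covers the other leaf's edge by 18 mm. A spring catch inside holds it shut; 5 to 12 N at its bar frees it within 10 mm.
- overlapped_leaf (a joint): Overlapped leaf, robot's right (-y): same door mirrored, same values; no catch, held shut only by the white strip in front of its edge. The bars are 84 mm apart when shut. The cupboard (330 wide, 140 deep, 180 mm tall, fixed to the desk) stands between the leaves and the robot; its doors are on the far side and open away from the robot.
- latched_leaf_handle (a point): Grip point of this leaf's pull: an upright yellow round bar, 14 mm thick, 100 mm tall, axis 40 mm from the leaf's face. It lies on the axis, 20 mm below the top end, 178 mm above the desk; stand-offs to the leaf are 33 and 71 mm lower. Axes turn with the leaf: x out of its face (away from the robot), y along its width, z up. Hinge axis: the upright line at x -47.5, y +120 mm; opens anticlockwise from above.
- overlapped_leaf_handle (a point): Grip point of this leaf's pull: an upright yellow round bar, 14 mm thick, 100 mm tall, axis 40 mm from the leaf's face. It lies on the axis, 20 mm below the top end, 178 mm above the desk; stand-offs to the leaf are 33 and 71 mm lower. Axes turn with the leaf: x out of its face (away from the robot), y along its width, z up. Hinge axis: the upright line at x -47.5, y -120 mm; opens clockwise from above.
- cup: Stainless steel ball holder cup, 82 mm wide and 45 mm tall, with a red tennis ball (66 mm) in it; it stands on the desk 29 to 35 cm from the cupboard's middle, to one side of it. Origin: centre of its underside, z up. Bystander.
- bottle: Small drinks bottle with a green label and a blue cap, 64 mm wide and 130 mm tall, on the desk 29 to 35 cm from the cupboard's middle, to one side of it. Origin: centre of its underside, z up. Bystander.
- key: Orange plastic spike key, T-shaped, 75 mm over its handle, 14 mm thick, lying on top of the cupboard. Origin: its underside. Bystander.

How it is judged:
By the outcome, as a careful person would: the job done as asked, in the order asked, and still so for the second after the job is handed in, with the robot touching nothing.
It also fails if it takes over 54 s, if anything falls off the work surface, if the arm or the gripper's body presses on something with over 40 N, if the wrist force passes 120 N, or if a joint passes its speed limit or range.

## Working session

There is one attempt and no reset: what is moved stays moved. The work goes in short steps, Python scripts to look and compute and a tool call to move; the robot and the scene stay as the last step left them, time stands still between calls to the robot, and variables do not carry over. Pictures are saved under pics/ and viewed, on a budget of 10 in all, crops included, one or two more only if the job needs it, and the job is handed in when it is done.

Besides the shell and the picture viewer there is one more tool, called after ">>>" by a JSON object that holds its "method" and its "body", one argument or row to a line. servo_tool: Moves the arm, as the interface text tells. Its arguments: {"type":"object","properties":{"series":{"type":"array","items":{"type":"number"}},"force":{"type":"number"}},"required":["series"]}

```bash
mkdir -p pics; ls; python3 - <<'E'
from workcell import sensors, eyes, env
import cv2, numpy as np
o=sensors.get_obs(); print({k:np.round(v,3).tolist() for k,v in o.items()})
for n in ["scene","top"]:
    p,d=eyes.get_image(n); np.savez(f"{n}0.npz",p=p,d=d); cv2.imwrite(f"pics/{n}0.png",p[:,:,::-1])
    print(n,{k:np.round(v,3).tolist() for k,v in eyes.calibration(n).items()})
print({k:np.round(v,3).tolist() for k,v in eyes.calibration("wrist").items()})
E
```

```text
pics
{'t': 0.0, 'joints': [1.149, 0.287, 1.578, -0.0, 1.279, -0.15], 'joint_velocities': [-0.0, 0.001, -0.003, 0.0, -0.002, -0.002], 'effort': [0.002, -40.598, -29.262, 0.0, 0.006, -0.0], 'position': [0.181, 0.65, 0.23], 'orientation': [-0.426, -3.112, 0.004], 'force': [-0.547, -0.893, 0.724], 'torque': [-0.022, -0.009, -0.005], 'width': 0.085}
scene {'mtx': [[519.085, 0.0, 285.382], [0.0, 519.085, 212.375], [0.0, 0.0, 1.0]], 'xyz': [1.157, 0.662, 0.925], 'orientation': [-1.045, -2.356, 1.086]}
top {'mtx': [[460.294, 0.0, 279.133], [0.0, 460.294, 210.989], [0.0, 0.0, 1.0]], 'xyz': [0.362, -0.008, 1.235], 'orientation': [-2.205, 2.159, -0.076]}
{'mtx': [[343.439, 0.0, 274.021], [0.0, 343.439, 211.629], [0.0, 0.0, 1.0]], 'T_tool_cam': [[-0.001, -0.961, -0.277, 0.07], [1.0, -0.001, 0.0, 0.001], [-0.0, -0.277, 0.961, -0.141], [0.0, 0.0, 0.0, 1.0]]}
```

View pics/top0.png

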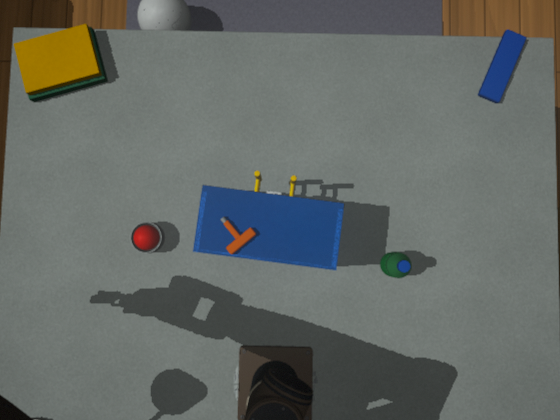

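View pics/scene0.png

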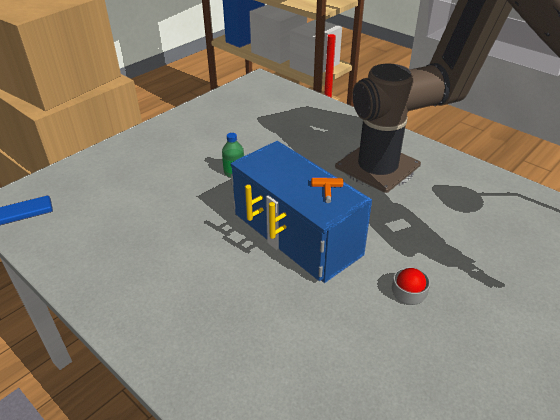

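```bash
cat > h.py <<'E'
import numpy as np, cv2
from scipy.spatial.transform import Rotation as R
from workcell import sensors, eyes, env
def cloud(n,d):
    c=eyes.calibration(n); K=c["mtx"]; h,w=d.shape
    u,v=np.meshgrid(np.arange(w),np.arange(h))
    P=np.stack([(u-K[0,2])/K[0,0]*d,(v-K[1,2])/K[1,1]*d,d],-1)
    if n=="wrist":
        raise SystemExit
    W=P@R.from_rotvec(c["orientation"]).as_matrix().T+c["xyz"]; W[d==0]=np.nan; return W
E
python3 - <<'E'
from h import *
for n in ["top","scene"]:
    f=np.load(n+"0.npz"); W=cloud(n,f["d"]); hsv=cv2.cvtColor(f["p"],cv2.COLOR_RGB2HSV)
    H,S,V=[hsv[...,i].astype(int) for i in range(3)]
    X=W[...,0]
    for nm,m in dict(yellow=(H>20)&(H<35)&(S>120)&(V>90),orange=(H>5)&(H<18)&(S>150)&(V>90),red=((H<5)|(H>172))&(S>150)&(V>80),blue=(H>95)&(H<125)&(S>100),green=(H>40)&(H<85)&(S>80)).items():
        k,l,st,ce=cv2.connectedComponentsWithStats(m.astype(np.uint8))
        for i in range(1,k):
            if st[i,4]>25:
                q=W[l==i]; print(n,nm,st[i],np.round(np.nanmedian(q,0),3),np.round(np.nanpercentile(q,3,axis=0),3),np.round(np.nanpercentile(q,97,axis=0),3))
E
```

```text
top yellow [  14   24   85   69 3890] [0.846 0.6   0.046] [0.771 0.505 0.041] [0.922 0.696 0.05 ]
top yellow [254 171   6  21  88] [0.512 0.051 0.151] [0.488 0.044 0.   ] [0.536 0.065 0.201]
top yellow [289 175   8  21  89] [ 0.507 -0.032  0.151] [ 0.482 -0.038  0.004] [ 0.521 -0.028  0.2  ]
top orange [ 71   0  30  28 600] [ 1.385  0.879 -0.749] [ 1.323  0.823 -0.759] [ 1.437  0.939 -0.739]
top orange [102   0  24  29 514] [ 1.38   0.761 -0.749] [ 1.315  0.71  -0.758] [ 1.438  0.808 -0.739]
top orange [499   0  18   9  64] [ 1.463 -1.007 -0.748] [ 1.443 -1.039 -0.758] [ 1.477 -0.964 -0.74 ]
top orange [520   0  11  10  59] [ 1.457 -1.081 -0.749] [ 1.435 -1.101 -0.758] [ 1.478 -1.055 -0.739]
top orange [532   0  22  26 209] [ 1.448 -1.17  -0.75 ] [ 1.382 -1.2   -0.759] [ 1.478 -1.116 -0.739]
top orange [555   0   5  16  52] [ 1.45  -1.221 -0.75 ] [ 1.411 -1.23  -0.758] [ 1.481 -1.209 -0.737]
top orange [224 221  31  33 386] [0.378 0.091 0.194] [0.347 0.057 0.189] [0.409 0.116 0.197]
top red [133 226  23  24 412] [0.375 0.339 0.063] [0.349 0.317 0.043] [0.4   0.368 0.071]
top blue [ 4
[... 895 characters left out ...]
25  34  10  63 440] [-0.539 -0.61  -0.04 ] [-0.557 -0.628 -0.176] [-0.528 -0.599  0.084]
scene red [397 268  29  25 563] [0.386 0.348 0.06 ] [0.358 0.319 0.042] [0.404 0.372 0.072]
scene blue [ 223    0   42   47 1255] [-0.756 -1.408 -0.108] [-0.888 -1.506 -0.239] [-0.736 -1.386 -0.009]
scene blue [227 133  10   9  84] [ 0.32  -0.297  0.13 ] [ 0.307 -0.315  0.119] [ 0.333 -0.288  0.135]
scene blue [  231   141   141   142 10924] [0.447 0.088 0.174] [ 0.334 -0.131  0.022] [0.493 0.191 0.184]
scene blue [  0 196  53  29 897] [ 0.831 -0.577  0.021] [ 0.771 -0.62   0.007] [ 0.89  -0.539  0.025]
scene green [222 141  22  36 458] [ 0.338 -0.29   0.081] [ 0.302 -0.316  0.015] [ 0.35  -0.271  0.111]
```

The top view shows the cupboard at about (268, 227), turned roughly 7°. The bar tops are at (257, 174), latched, and (293, 179), overlapped. The cup is at (147, 237), the bottle at (397, 265) and the key on the roof at (240, 238). In the scene view the white strip sits beside the latched bar at (272, 205). Next I'll fit the cupboard pose.

```bash
python3 - <<'E'
from h import *
f=np.load("top0.npz"); W=cloud("top",f["d"]); hsv=cv2.cvtColor(f["p"],cv2.COLOR_RGB2HSV)
m=(abs(W[...,2]-0.18)<0.006)&(hsv[...,0]>95)&(hsv[...,0]<125)&(hsv[...,1]>100)
r=cv2.minAreaRect((W[m][:,:2]*1000).astype(np.float32)); print("rect",r)
for n in ["top","scene"]:
    f=np.load(n+"0.npz"); W=cloud(n,f["d"]); hsv=cv2.cvtColor(f["p"],cv2.COLOR_RGB2HSV).astype(int)
    y=(hsv[...,0]>18)&(hsv[...,0]<38)&(hsv[...,1]>100)&(W[...,0]<.6)&(W[...,0]>.4)
    for s in (1,-1):
        for lo,hi in ((.188,.21),(.1,.188)):
            q=W[y&(W[...,2]>lo)&(W[...,2]<hi)&(s*(W[...,1]-.01)>0)]
            if len(q): print(n,s,lo,len(q),q.mean(0).round(4),q.min(0).round(3),q.max(0).round(3))
E
```

```text
rect ((403.5201416015625, 19.77685546875), (330.4321594238281, 154.26951599121094), 83.77916717529297)
top 1 0.188 25 [0.5238 0.0486 0.1984] [0.518 0.044 0.192] [0.53  0.053 0.203]
top 1 0.1 71 [0.5064 0.0501 0.1528] [0.485 0.043 0.113] [0.521 0.056 0.186]
top -1 0.188 29 [ 0.5148 -0.0343  0.1979] [ 0.51  -0.04   0.194] [ 0.521 -0.029  0.202]
top -1 0.1 62 [ 0.498  -0.0319  0.1504] [ 0.48  -0.037  0.107] [ 0.517 -0.026  0.186]
scene 1 0.188 42 [0.5247 0.0526 0.1968] [0.517 0.045 0.188] [0.532 0.059 0.202]
scene 1 0.1 279 [0.5156 0.054  0.1401] [0.48  0.026 0.102] [0.531 0.061 0.187]
scene -1 0.188 40 [ 0.5155 -0.0311  0.1961] [ 0.507 -0.039  0.189] [ 0.522 -0.025  0.203]
scene -1 0.1 265 [ 0.5063 -0.0291  0.1405] [ 0.466 -0.08   0.1  ] [ 0.522 -0.021  0.188]
```

>>> {"method": "servo_tool", "body": {
  "series": [40,-50,20,-0.14,85,80,-100,40,-0.28,70,120,-150,60,-0.42,50,160,-200,60,-0.56,36,200,-250,60,-0.7,36,240,-300,60,-0.84,36,280,-350,60,-0.98,36,300,-400,60,-1.12,36,320,-450,60,-1.26,36,330,-500,60,-1.42,36,345,-545,60,-1.42,36,345,-590,60,-1.42,36]
}}

```text
t: 1.3
position: [0.4995, 0.1549, 0.2905]
orientation: [-2.352, -2.083, 0.001]
force: [0.3, -0.2, -1.0]
width: 0.036
```

>>> {"method": "servo_tool", "body": {
  "series": [12,-50,0,0.013,36,24,-100,0,0.013,36,24,-105,0,0.013,36,24,-105,0,0.013,36]
}}

```text
t: 1.7
position: [0.523, 0.0505, 0.2904]
orientation: [-2.341, -2.094, 0.001]
force: [0.9, 0.7, 0.1]
width: 0.0362
```

```bash
cat >> h.py <<'E'
def wrist(name):
    o=sensors.get_obs(); p,d=eyes.get_image("wrist"); c=eyes.calibration("wrist"); K=c["mtx"]; T=c["T_tool_cam"]
    cv2.imwrite(f"pics/{name}.png",p[:,:,::-1])
    u,v=np.meshgrid(np.arange(560),np.arange(420))
    P=np.stack([(u-K[0,2])/K[0,0]*d,(v-K[1,2])/K[1,1]*d,d],-1)
    W=(P@T[:3,:3].T+T[:3,3])@R.from_rotvec(o["orientation"]).as_matrix().T+o["position"]; W[d==0]=np.nan
    M=R.from_rotvec(o["orientation"]).as_matrix()
    print("tcp",np.round(o["position"],4),"yaw",np.arctan2(M[1,1],M[0,1]).round(3),"F",np.round(o["force"],1),"w",o["width"])
    return p,W
def bars(p,W,lo=.188,hi=.21):
    h=cv2.cvtColor(p,cv2.COLOR_RGB2HSV).astype(int)
    y=(h[...,0]>18)&(h[...,0]<38)&(h[...,1]>100)&(W[...,2]>lo)&(W[...,2]<hi)&(W[...,0]>.4)&(W[...,0]<.75)
    k,l,s,_=cv2.connectedComponentsWithStats(y.astype(np.uint8))
    for i in range(1,k):
        if s[i,4]>10: q=W[l==i]; print(s[i],q.mean(0).round(4),(q.min(0)/2+q.max(0)/2).round(4),np.ptp(q,axis=0).round(3))
E
python3 - <<'E'
from h import *
p,W=wrist("w1"); bars(p,W)
E
```

```text
tcp [0.523  0.0505 0.2904] yaw -0.111 F [0.9 0.7 0.1] w 0.03618658084329382
[265 203  19  21 295] [0.5233 0.053  0.1953] [0.5233 0.0522 0.1929] [0.013 0.013 0.01 ]
[266 305  17  20 277] [ 0.5143 -0.0295  0.1947] [ 0.5141 -0.0308  0.1928] [0.013 0.014 0.009]
```

View pics/w1.png

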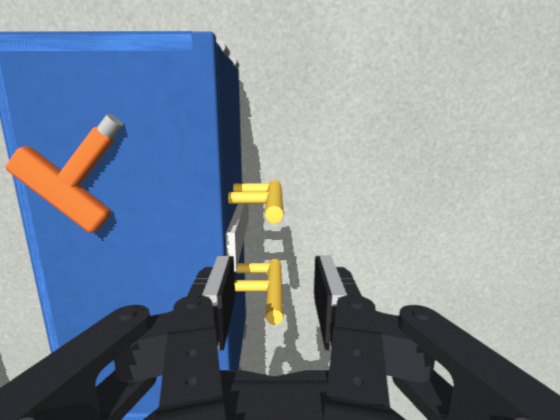

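The wrist view shows the latched bar top at (274, 213) and the overlapped one at (274, 315). The fingers sit astride the bar line, so I'll descend onto the latched bar.

>>> {"method": "servo_tool", "body": {
  "series": [0,0,-40,0,36,0,0,-75,0,36,0,0,-95,0,36,0,0,-110,0,36,0,0,-122,0,36,0,0,-131,0,36,0,0,-131,0,36],
  "force": 40
}}

```text
t: 2.45
position: [0.5227, 0.0524, 0.1592]
orientation: [-2.337, -2.098, 0.001]
force: [-0.2, 0.8, -0.4]
width: 0.0361
```

>>> {"method": "servo_tool", "body": {
  "series": [0,0,0,0,8,0,0,0,0,8,0,0,0,0,8,0,0,0,0,8,0,0,0,0,8],
  "force": 40
}}

```text
t: 2.95
position: [0.5235, 0.0521, 0.1612]
orientation: [2.338, 2.098, 0.002]
force: [-1.7, 1.6, 5.6]
width: 0.0129
```

>>> {"method": "servo_tool", "body": {
  "series": [6,2,2,0.05,8,12.2,4,2,0.1,8,18,7,2,0.15,8,24,9.3,2,0.2,8,35.2,15.7,2,0.3,8,35.2,15.7,2,0.3,8],
  "force": 50
}}

```text
t: 3.55
position: [0.5587, 0.0682, 0.1613]
orientation: [-1.997, -2.424, -0.001]
force: [-0.0, 2.4, -1.0]
width: 0.0127
```

>>> {"method": "servo_tool", "body": {
  "series": [10.5,7.5,0,0.1,8,20.2,16,0,0.2,8,29,25.4,0,0.3,8,36.9,35.7,0,0.4,8,43.6,46.6,0,0.5,8,49.3,58.2,0,0.6,8,53.7,70.4,0,0.7,8,56.9,82.8,0,0.8,8,58.9,95.6,0,0.9,8,59.5,108.5,0,1.0,8]
}}

```text
t: 4.55
position: [0.6163, 0.176, 0.1612]
orientation: [-0.588, -3.082, 0.003]
force: [-5.8, -0.3, 1.8]
width: 0.0128
```

>>> {"method": "servo_tool", "body": {
  "series": [-0.6,12.9,0,0.1,8,-2.5,25.6,0,0.2,8,-5.6,38.1,0,0.3,8,-5.6,38.1,0,0.3,8]
}}

```text
t: 4.95
position: [0.61, 0.2146, 0.1613]
orientation: [-0.121, -3.134, 0.003]
force: [-6.1, -1.5, 0.8]
width: 0.0129
```

>>> {"method": "servo_tool", "body": {
  "series": [0,0,0,0,36,0,0,0,0,36,0,0,0,0,36,0,0,20,0,36,0,0,60,0,36,0,0,100,0,36,0,0,130,0,36]
}}

```text
t: 5.65
position: [0.6132, 0.2138, 0.2953]
orientation: [0.125, 3.135, 0.001]
force: [0.4, 0.5, 0.5]
width: 0.0361
```

```bash
python3 - <<'E'
from h import *
p,W=wrist("w2"); bars(p,W)
p,d=eyes.get_image("scene"); cv2.imwrite("pics/s2.png",p[:,:,::-1]); W=cloud("scene",d); bars(p,W)
E
```

```text
tcp [0.6132 0.2138 0.2953] yaw 1.491 F [0.4 0.5 0.5] w 0.036124054077571806
[266 199  18  20 294] [0.6106 0.2157 0.1953] [0.6114 0.2156 0.1928] [0.013 0.013 0.009]
[245 185   6   8  40] [ 0.5155 -0.0311  0.1959] [ 0.5134 -0.0319  0.1946] [0.016 0.013 0.013]
[299 259   6   9  47] [0.6134 0.2159 0.1967] [0.6117 0.2149 0.1955] [0.014 0.014 0.013]
```

View pics/s2.png

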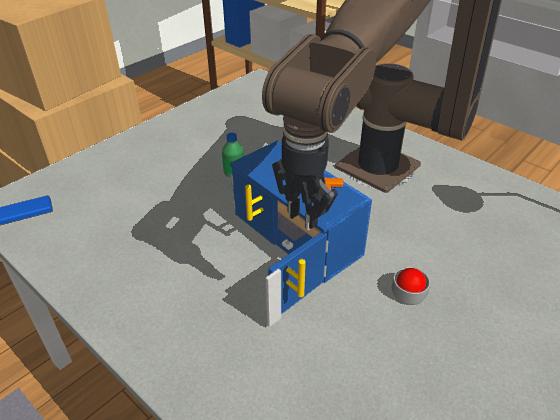

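The latched leaf stands open at about 1.6 rad, with its bar at (301, 278). The overlapped leaf is still shut, with its bar at (250, 203), and the bystanders haven't moved. Now the overlapped bar.

>>> {"method": "servo_tool", "body": {
  "series": [-9,-20,0,-0.14,36,-18,-45,0,-0.28,36,-27,-70,0,-0.42,36,-36,-95,0,-0.56,36,-45,-120,0,-0.7,36,-55,-145,0,-0.85,36,-65,-170,0,-1.0,36,-75,-195,0,-1.15,36,-85,-220,0,-1.3,36,-99,-246,0,-1.45,36,-99,-246,0,-1.6,36,-99,-246,0,-1.6,36]
}}

```text
t: 6.95
position: [0.5127, -0.0327, 0.291]
orientation: [-2.34, -2.095, 0.001]
force: [1.1, -0.2, 0.6]
width: 0.036
```

```bash
python3 - <<'E'
from h import *
p,W=wrist("w3"); bars(p,W)
E
```

```text
tcp [ 0.5127 -0.0327  0.291 ] yaw -0.11 F [ 1.1 -0.2  0.6] w 0.0359737049665267
[267 203  18  21 304] [ 0.5142 -0.0305  0.1952] [ 0.5142 -0.0314  0.1931] [0.013 0.014 0.01 ]
```

Aligned within 2 mm. Descend (1 mm correction in x and y) and grip.

>>> {"method": "servo_tool", "body": {
  "series": [1,1,-40,0,36,1,1,-75,0,36,1,1,-95,0,36,1,1,-110,0,36,1,1,-122,0,36,1,1,-130,0,36,1,1,-130,0,8,1,1,-130,0,8,1,1,-130,0,8,1,1,-130,0,8],
  "force": 50
}}

```text
t: 8.0
position: [0.5145, -0.0309, 0.1625]
orientation: [2.337, 2.098, 0.001]
force: [0.9, 0.3, -1.3]
width: 0.0126
```

>>> {"method": "servo_tool", "body": {
  "series": [5.6,-3,1,-0.05,8,11.1,-6.6,1,-0.1,8,21.5,-14.2,1,-0.2,8,31.1,-22.9,1,-0.3,8,39.7,-32.4,1,-0.4,8,47.4,-42.8,1,-0.5,8,54,-53.9,1,-0.6,8,59.4,-65.6,1,-0.7,8,63.7,-77.8,1,-0.8,8]
}}

```text
t: 8.9
position: [0.579, -0.1086, 0.1625]
orientation: [2.972, 1.017, 0.004]
force: [3.0, -0.1, -5.9]
width: 0.0126
```

>>> {"method": "servo_tool", "body": {
  "series": [3,-12.6,0,-0.1,8,4.7,-25.4,0,-0.2,8,5.2,-38.2,0,-0.3,8,4.4,-51.1,0,-0.4,8,2.2,-63.9,0,-0.5,8,-1.1,-76.3,0,-0.6,8,-5.7,-88.4,0,-0.7,8,-11.5,-99.9,0,-0.8,8,-11.5,-99.9,0,-0.8,8]
}}

```text
t: 9.8
position: [0.5679, -0.2114, 0.1627]
orientation: [3.13, -0.22, 0.01]
force: [7.4, -6.1, -9.3]
width: 0.0126
```

>>> {"method": "servo_tool", "body": {
  "series": [0,0,0,0,36,0,0,0,0,36,0,0,0,0,36,0,0,20,0,36,0,0,60,0,36,0,0,100,0,36,0,0,130,0,36,0,0,130,0,36]
}}

```text
t: 10.6
position: [0.5688, -0.2094, 0.3005]
orientation: [3.129, -0.214, 0.017]
force: [0.0, 0.1, 0.9]
width: 0.036
```

```bash
python3 - <<'E'
from h import *
p,W=wrist("w4"); bars(p,W)
for n in ["scene","top"]:
    p,d=eyes.get_image(n); cv2.imwrite(f"pics/{n}4.png",p[:,:,::-1]); W=cloud(n,d); print(n); bars(p,W)
    h=cv2.cvtColor(p,cv2.COLOR_RGB2HSV).astype(int); H,S,V=h[...,0],h[...,1],h[...,2]
    for nm,m in dict(orange=(H>5)&(H<18)&(S>150)&(V>90)&(W[...,2]>.18),red=((H<5)|(H>172))&(S>150)&(V>80)&(W[...,0]>0),green=(H>40)&(H<85)&(S>80)&(W[...,0]<.6)).items():
        print(nm,m.sum(),np.nanmedian(W[m],0).round(3))
E
```

```text
tcp [ 0.5688 -0.2094  0.3005] yaw -1.707 F [0.  0.1 0.9] w 0.03598077089816764
[267 205  18  20 280] [ 0.5673 -0.2099  0.1953] [ 0.5666 -0.2097  0.1931] [0.013 0.013 0.01 ]
scene
[178 164   6   8  37] [ 0.5671 -0.2076  0.1967] [ 0.566  -0.2098  0.1959] [0.014 0.017 0.013]
[299 259   6  10  51] [0.6135 0.2163 0.196 ] [0.6126 0.2152 0.1949] [0.014 0.014 0.014]
orange 326 [0.379 0.094 0.194]
red 564 [0.387 0.348 0.061]
green 398 [ 0.334 -0.289  0.086]
top
[184 131   6   6  31] [0.6121 0.212  0.1975] [0.6123 0.2128 0.1957] [0.011 0.013 0.014]
orange 381 [0.378 0.09  0.194]
red 398 [0.374 0.34  0.063]
green 466 [ 0.322 -0.286  0.087]
```

View pics/scene4.png

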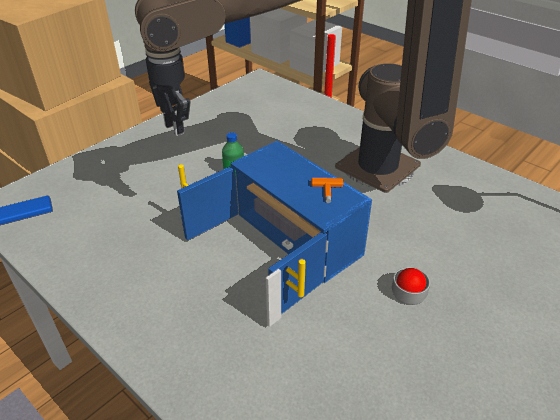

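The scene shows both leaves standing wide open, with bars at (183, 176) and (301, 278). The gripper is about 10 cm clear above them, and the key, cup and bottle are where they were.

```bash
python3 -c "
from workcell import env; print(env.close_job())"
```

```text
the job is handed in; nothing more can be done
None
```

The cupboard is open and the job is handed in. I swung the latched leaf out to about 1.6 rad with the other leaf still shut, and checked that before going on. I then swung the overlapped leaf out to about 1.6 rad and lifted the gripper clear.

- **Leaves:** The last images put the two bars at about (0.612, 0.215) and (0.567, -0.210) m, both close to where a 1.6 rad swing should leave them. The cameras agreed to within about 4 mm.
- **Bystanders:** The key, cup with ball and bottle read within a few millimetres of their first positions. The largest difference was the bottle's scene-camera height, where fewer green pixels were in view.
- **Limits:** Handed in at about 10.8 s. Wrist force read at most about 13 N at the end of any move; I did not log it during moves. No check failed.

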